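# Set and pin the handwheel of a distribution valve

## Robot

A 6-joint arm with a two-finger parallel gripper is mounted at the origin on the work surface. World frame = base frame: x ahead of the robot, y to its left, z up, the work surface at z = 0. Lengths are in mm, angles in degrees, forces in N, time in s.
With the tool pointing down it reaches from about 300 to 850 mm from the base axis. Payload 4.2 kg.
Tool frame: the origin (TCP) lies at the very end of the fingers, on their centre line; the grasp point (between the pads) lies 19 mm behind it; z points along the fingers, y is the direction in which the jaws open and shut (so a half turn about z gives the same grasp; the last joint's range is limited). The gripper opens to 91 mm and grips with 3 to 60 N. Pads are 32 mm wide; open, the fingers measure 118 mm over their backs; the gripper's body (76 mm by 178 mm) begins 60 mm behind the grasp point.
Start: joints at [76.089, 18.312, 89.639, -0, 72.044, -1.146], TCP at [127.054, 560.803, 213.976] pointing down, gripper open.
Joint ranges: [-177.97, 177.97], [-48.28, 115.42], [12.27, 149.76], [-77.06, 257.06], [2.81, 150.46], [-146.56, 146.56]. Speed limits (degrees/s): [147.25, 147.25, 180, 180, 180, 180].

## Interface

Orientations are given as [roll, pitch, yaw] about the fixed x, y, z axes, in that order (R = Rz(yaw) Ry(pitch) Rx(roll)).
In Python, from workcell import * gives the robot as it stands. The module is installed in compiled form; this text tells all that it offers.
- The arm moves only by the tool servo_tool, never from a script. Its argument "plan" is a list that holds one entry, the list of rows, each a list of 7 numbers: the shift along the tool's x, y, z in mm, then the turn, a rotation vector about the tool's x, y, z in rad, then the opening, from 0 (shut) to 1 (fully open). A call has 1 to 20 rows; each row is the pose to reach, as a shift and turn from the pose commanded when the call began, along the tool's axes at that moment; what a row does not reach only later rows make up. A row lasts 1/10 s, in which the tool goes at most 50 mm and 8.59 degrees, less where a joint would pass 70% of its speed; a pose out of reach is approached as far as the arm can. A call with a gripper value outside its range is refused whole. The fingers move at their own pace and stop on an object; "squeeze" is the grip in N (left out, the last holds). Time passes only in rows, so rows that repeat a pose let the fingers close. It gives the time, the measured TCP pose, the force and the opening at its end, in the units of the state.
- state(): the state, without advancing time (a new reading comes with each control period).
- grab_frame(name): name is "scene" or "top" or "wrist"; returns a dict with "color" (384x512x3 uint8, red, green, blue), "range_z" (384x512 float32, mm along the optical axis (not along the pixel's ray), 0 where there is no reading), "fx", "fy", "cx", "cy" (pixels), "rvec" (rotation vector, rad) and "tvec" (3), from world to camera coordinates, as OpenCV has them; the wrist camera has in their place "tool_from_camera" (4x4, takes a point from camera to tool coordinates, whose origin is the TCP and whose axes are the flange's). Camera axes: x right, y down, z forward; pixel columns grow to the right and rows downward; lengths in mm; the calibration is good to about 2 mm. A picture is of the moment at which its call begins: read the wrist's pose just before it.
- job_done(): hands the job in, once; it reports no verdict.
The state is a dict: "time_s": time; "qpos": joint angles; "qvel": joint speeds; "effort": joint torques, N m; "ee_pos": TCP position; "ee_rot": TCP orientation; "force": force on the tool from outside, world axes, zero at the start; "torque": the same for the moment, N m; "gripper_width": finger opening in mm.
Only numpy, scipy, OpenCV 4.12 (cv2) and the standard library are available. Lean on these libraries where they do the work, as an engineer would, in place of code of your own. Each camera call takes 0.05 s, during which the arm holds its last target.

## Task

Turn the handwheel by its knob until the pointer on its far rim stands at the index blade behind it, then take the locking pin from its stand and lock the wheel with it through the wheel's hole. The hidden socket beneath lies a little past the blade: with the pin in the hole, ease the wheel slowly further clockwise while pressing the pin down lightly, until you feel it drop into the socket, then push it fully home and let go. Be gentle with the pin (never more than about 30 N on the valve) and leave the other things on the bench where they are.

Things in the scene. Friction and masses are not known exactly. Their poses are not given: they have to be found in the camera images.
- housing: Valve housing, fixed: grey box 130 x 130 x 44 mm, bracket behind. Origin: underside centre, on the wheel's upright axis; z up, +x towards the bracket and index blade. Above it the wheel: plate 112 x 112 mm, underside 69 mm and top 77 mm above the origin, inside a round rim 166 mm across (14 mm bar, top at 80 mm); hub up to 87 mm.
- socket_mid (a point): Middle of the flat top (67 mm above the housing's origin) of a steel plate hidden under the wheel, opposite the blade, 45 mm from the axis. The plate's one upright 12 mm hole lies on that 45 mm circle, 5 to 18 mm (0.12 to 0.40 rad) clockwise of this point: unmeasured, new each time. A plug 3 mm down in it yields to about 6 N, goes down before the pin and stays down.
- wheel (a joint): Angle of the handwheel about the housing's z (rad), anticlockwise from above positive; 0 = pointer exactly at the blade. It starts at 0.5 to 1.1, so turn it clockwise. Turns from -0.6 to 1.4, with steady friction of about 0.1 N m, and stays where it is left.
- pointer (a point): Tip of the small steel pointer on the wheel's rim, 94 mm from the axis.
- mark (a point): Place of the pointer's tip when it stands exactly at the upright steel index blade (4 mm thick) on the rear bracket, 94 mm from the axis.
- wheel_hole (a point): Centre of the upper mouth of the round 12 mm hole through the wheel's 8 mm plate, 45 mm from the axis, opposite the pointer.
- knob_top (a point): Top centre of the wheel's upright round black knob: 18 mm across, gripping part 36 mm tall, standing on the rim 76 mm from the axis, a quarter turn anticlockwise (from above) from the pointer.
- pin_stand: Grey block 70 x 70 x 30 mm, fixed, with a 13 mm hole in which the locking pin stands at the start. Origin: underside centre.
- pin: Locking pin, about 80 g: round steel shank 10 mm across, 27 mm long, its lowest 3 mm tapering to 7 mm; then a steel flange 22 mm across, 4 mm thick; then a black square grip 18 x 18 mm, from 31 to 65 mm above the tip. Origin: centre of the tip; z up along the pin; x, y square to the grip's faces.
- pin_tip (a point): Tip of the locking pin (the pin's origin). Resting on the hidden plate it is 67 mm above the housing's origin; fully home, the flange on the wheel's plate, 50 mm.
- bottle_a: Bystander, clear glass bottle with a cap, 70 mm across, 140 mm tall. Origin: underside centre.
- bottle_b: Bystander, amber glass bottle with a cap, 70 mm across, 140 mm tall. Origin: underside centre.
- beaker: Bystander, open glass beaker, 70 mm across, 85 mm tall. Origin: underside centre.
- tip_box: Bystander, pipette tip box, 85 x 120 mm, 45 mm tall. Origin: underside centre.
- stopper: Bystander, small tapered rubber stopper, 32 mm across, 24 mm tall. Origin: underside centre.
- jar: Bystander, small capped jar, 60 mm across, 70 mm tall. Origin: underside centre.
- spatula: Bystander, steel spatula lying flat, 170 mm long. Origin: underside centre.
Not all that is in view belongs to the job. Of the things that look like the pin, the smallest one is meant.

How it is judged:
By the outcome, as a careful person would: the job done as asked, in the order asked, and still so for the second after the job is handed in, with the robot touching nothing.
It also fails if it takes over 72 s, if anything falls off the work surface, if the arm or the gripper's body presses on something with over 40 N, if the wrist force passes 120 N, or if a joint passes its speed limit or range.

## Working session

There is one attempt and no reset: what is moved stays moved. The work goes in short steps, Python scripts to look and compute and a tool call to move; the robot and the scene stay as the last step left them, time stands still between calls to the robot, and variables do not carry over. Pictures are saved under pics/ and viewed, and the job is handed in when it is done.

Besides the shell and the picture viewer there is one more tool, called after ">>>" in YAML: its name, and indented under it one key for each argument. servo_tool: Moves the arm, as the interface text tells. Its arguments: {"type":"object","properties":{"plan":{"type":"array"},"squeeze":{"type":"number"}},"required":["plan"]}

```bash
mkdir -p pics
cat > h.py <<'E'
from workcell import *
import numpy as np, cv2, pickle
from scipy.spatial.transform import Rotation as R
def save(name,tag):
    s=state(); f=grab_frame(name); f['state']=s
    pickle.dump(f,open(f'{tag}.pkl','wb')); cv2.imwrite(f'pics/{tag}.png',f['color'][:,:,::-1]); return f
def load(tag): return pickle.load(open(f'{tag}.pkl','rb'))
def cam(f):
    "returns world_from_camera Rm, t"
    if 'rvec' in f:
        Rm=R.from_rotvec(np.ravel(f['rvec'])).as_matrix(); return Rm.T, -Rm.T@np.ravel(f['tvec'])
    s=f['state']; Rt=R.from_euler('xyz',s['ee_rot'],degrees=True).as_matrix(); T=np.array(f['tool_from_camera'])
    return Rt@T[:3,:3], Rt@T[:3,3]+np.array(s['ee_pos'])
def ray(f,u,v,z):
    Rm,t=cam(f); d=Rm@np.array([(u-f['cx'])/f['fx'],(v-f['cy'])/f['fy'],1]); return t+d*(z-t[2])/d[2]
def pts(f):
    Rm,t=cam(f); v,u=np.mgrid[:384,:512]; z=f['range_z']
    return np.stack([(u-f['cx'])/f['fx']*z,(v-f['cy'])/f['fy']*z,z],-1)@Rm.T+t
def proj(f,p):
    Rm,t=cam(f); c=Rm.T@(np.array(p)-t); return f['fx']*c[0]/c[2]+f['cx'],f['fy']*c[1]/c[2]+f['cy']
E
python3 - <<'E'
from h import *
for n in ("top","scene","wrist"):
    f=save(n,n+'0'); print(n,cam(f)[1].round(),f['fx'],(f['range_z']>0).mean())
print(state())
for n in ("top","scene"): 
    f=load(n+'0'); cv2.imwrite(f'pics/{n}0x.png',cv2.resize(f['color'][:,:,::-1],(800,600),interpolation=cv2.INTER_CUBIC))
E
```

```text
top [ 333.   44. 1243.] 383.7911334476538 0.9962972005208334
scene [1282. -281.  652.] 379.67015502798864 0.9961903889973959
wrist [ 56. 577. 383.] 306.3186939656364 0.9962514241536459
{'time_s': 0.15, 'qpos': array([ 7.60872015e+01,  1.83442102e+01,  8.96888845e+01, -5.72420971e-05,
        7.20445356e+01, -1.14464015e+00]), 'qvel': array([-0.01634438, -0.2066194 , -0.19742002,  0.02914324,  0.05830148,
       -0.11006798]), 'effort': array([-1.45345977e-03, -4.12774837e+01, -2.32154739e+01,  7.25741847e-02,
        4.32987814e-02, -7.35391131e-05]), 'ee_pos': array([126.97673761, 560.42482898, 213.31349457]), 'ee_rot': array([-1.79922384e+02, -1.49635370e-03,  1.67231858e+02]), 'force': array([ 0.13405395, -0.5894722 , -1.18846875]), 'torque': array([ 0.03582324, -0.04863732,  0.00700757]), 'gripper_width': 91.36556210708805}
```

View pics/top0x.png

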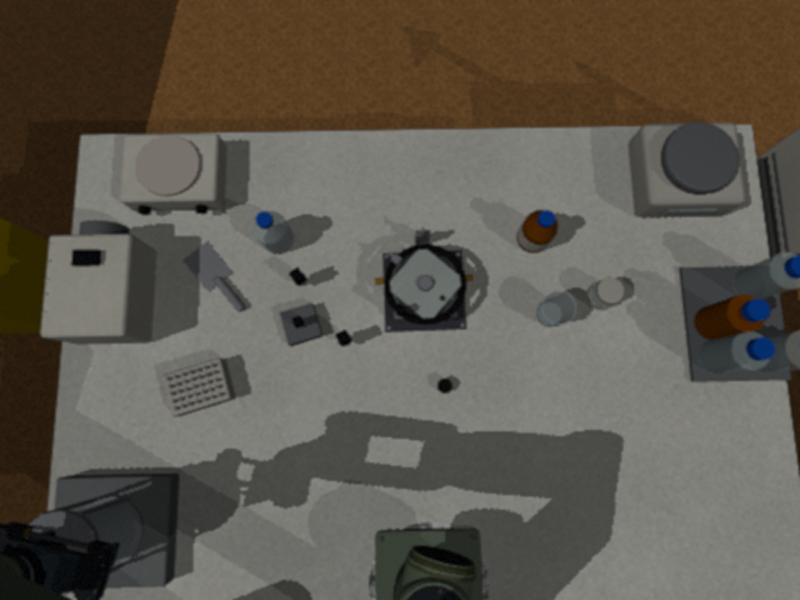

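View pics/scene0x.png

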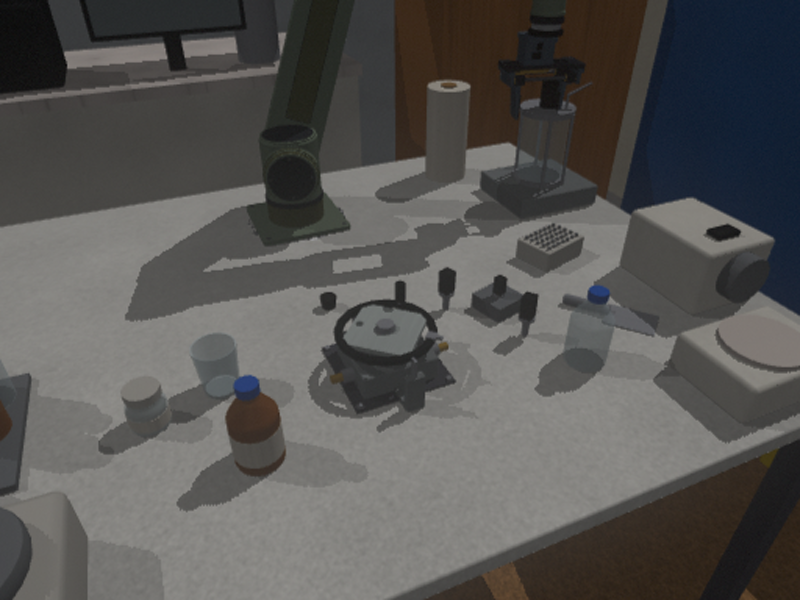

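View pics/wrist0.png

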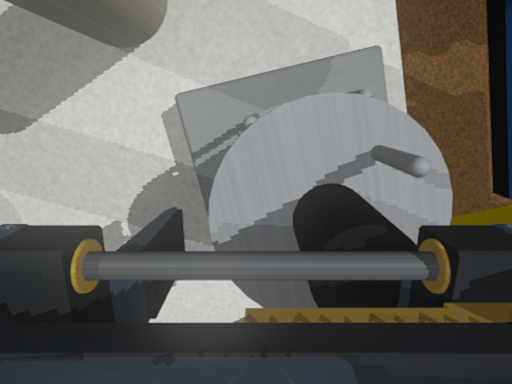

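Top view (800x600 px): the valve is at about (425,285). There are three pin-like things: (300,322) in the grey stand, and free-standing ones at (298,276) and (344,338). I'll enlarge them and measure.

Run:
```python
from h import *
f=load('top0'); 
for (u,v,z) in [(425,285,87),(300,322,60),(298,276,60),(344,338,60),(422,237,80),(395,258,110)]:
    print((u,v), ray(f,u*.64,v*.64,z).round(1))
P=pts(f)
a=f['color'][135:235,160:310,::-1]; cv2.imwrite('pics/top_crop.png',cv2.resize(a,None,fx=5.3,fy=5.3,interpolation=cv2.INTER_CUBIC))
g=load('scene0'); a=g['color'][160:270,200:360,::-1]; cv2.imwrite('pics/sc_crop.png',cv2.resize(a,None,fx=5,fy=5,interpolation=cv2.INTER_CUBIC))
# heights
for u,v in [(300,322),(298,276),(344,338)]:
    uu,vv=int(u*.64),int(v*.64); w=P[vv-8:vv+9,uu-8:uu+9].reshape(-1,3); print(w[:,2].max().round(1), np.median(w[w[:,2]>w[:,2].max()-8],axis=0).round(1))
```

```text
(425, 285) [571.9  -6.4  87. ]
(300, 322) [506.9 243.   60. ]
(298, 276) [600.7 248.3  60. ]
(344, 338) [473.2 155.6  60. ]
(422, 237) [672.   -3.2  80. ]
(395, 258) [621.8  51.6 110. ]
1243.1 [ 333.2   43.6 1243.1]
1243.1 [ 333.2   43.6 1243.1]
1243.1 [ 333.2   43.6 1243.1]
```

View pics/top_crop.png

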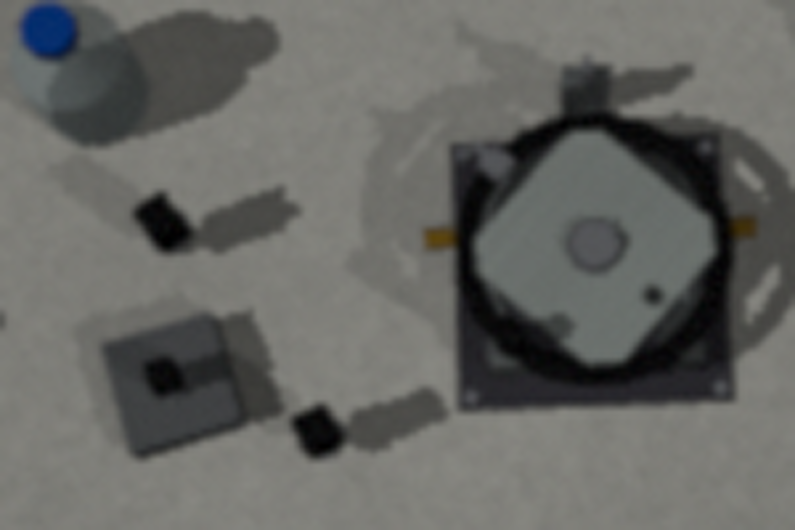

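View pics/sc_crop.png

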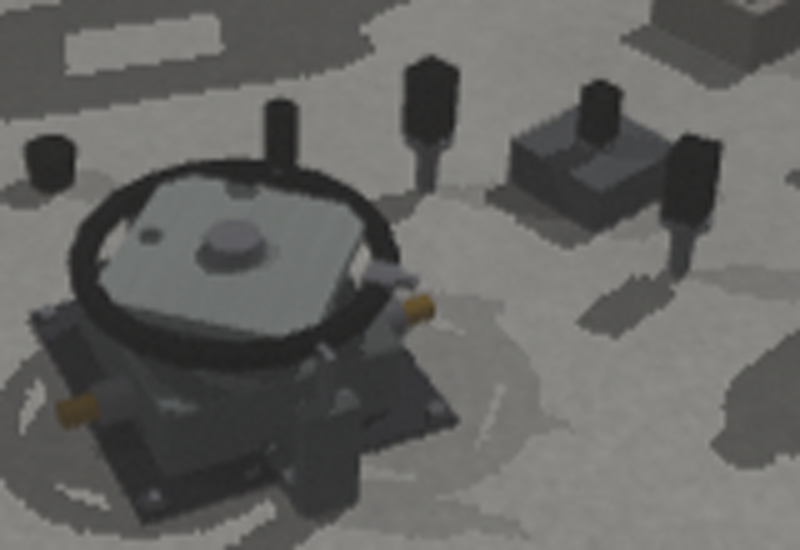

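The scene crop confirms it: the pin in the stand (crop px 600,110) is clearly smaller than the free-standing ones at (432,100) and (692,180), so it is the one meant. The pointer is at top-crop px (495,162), the hole at (653,293) and the knob near (520,330). Next is a closer look at the wheel with the wrist camera.

```bash
cat >> h.py <<'E'
def goto(pos,yaw,roll=180.,n=None,steps=None):
    "print shift/rotvec in tool frame from current measured pose to target"
    s=state(); R0=R.from_euler('xyz',s['ee_rot'],degrees=True); R1=R.from_euler('xyz',[180,0,yaw],degrees=True)
    sh=R0.inv().apply(np.array(pos)-s['ee_pos']); rv=(R0.inv()*R1).as_rotvec()
    print('shift',sh.round(1),'rot',rv.round(4),'j6',round(np.degrees(np.arctan2(pos[1],pos[0]))+90-yaw,1))
E
python3 - <<'E'
from h import *
f=load('wrist0'); print(np.array(f['tool_from_camera']).round(3), f['fx'],f['cx'],f['cy'])
goto([540,-40,260],130)
E
```

```text
[[ 1.00000e-03 -9.67000e-01 -2.55000e-01  7.25660e+01]
 [ 1.00000e+00  1.00000e-03  0.00000e+00  7.09000e-01]
 [ 0.00000e+00 -2.55000e-01  9.67000e-01 -1.69707e+02]
 [ 0.00000e+00  0.00000e+00  0.00000e+00  1.00000e+00]] 306.3186939656364 260.01019551030475 191.23416645765226
shift [-535.5 -494.4  -46. ] rot [-1.300e-03  4.000e-04  6.498e-01] j6 -44.2
```

Run:
```python
from h import *
goto([629,-52,250],141)
```

```text
shift [-625.  -486.4  -36. ] rot [-1.300e-03  3.000e-04  4.578e-01] j6 -55.7
```

>>> servo_tool:
  plan:
    - [[-15,-12,-20,0,0,0.01,1],[-45,-36,-36,0,0,0.03,1],[-80,-62,-36,0,0,0.06,1],[-115,-90,-36,0,0,0.09,1],[-152,-119,-36,0,0,0.12,1],[-189,-148,-36,0,0,0.15,1],[-226,-177,-36,0,0,0.18,1],[-264,-206,-36,0,0,0.21,1],[-302,-235,-36,0,0,0.24,1],[-340,-265,-36,0,0,0.27,1],[-378,-295,-36,0,0,0.3,1],[-416,-325,-36,0,0,0.33,1],[-454,-354,-36,0,0,0.36,1],[-492,-383,-36,0,0,0.39,1],[-530,-412,-36,0,0,0.42,1],[-565,-440,-36,0,0,0.44,1],[-595,-463,-36,0,0,0.45,1],[-615,-478,-36,0,0,0.458,1],[-625,-486,-36,0,0,0.458,1],[-625,-486,-36,0,0,0.458,1]]

```text
time_s: 2.15
ee_pos: [629.6, -52.2, 249.1]
ee_rot: [-180.0, -0.1, 140.9]
force: [0.3, -0.2, 0.0]
gripper_width: 91.4
```

Run:
```python
from h import *
f=save('wrist','w1'); print(f['state']['time_s'],f['state']['ee_pos'],f['state']['ee_rot'])
cv2.imwrite('pics/w1x.png',cv2.resize(f['color'][:,:,::-1],(800,600),interpolation=cv2.INTER_CUBIC))
```

```text
2.15 [629.55238657 -52.20971435 249.10995815] [-1.79969408e+02 -5.69854022e-02  1.40912387e+02]
```

View pics/w1x.png

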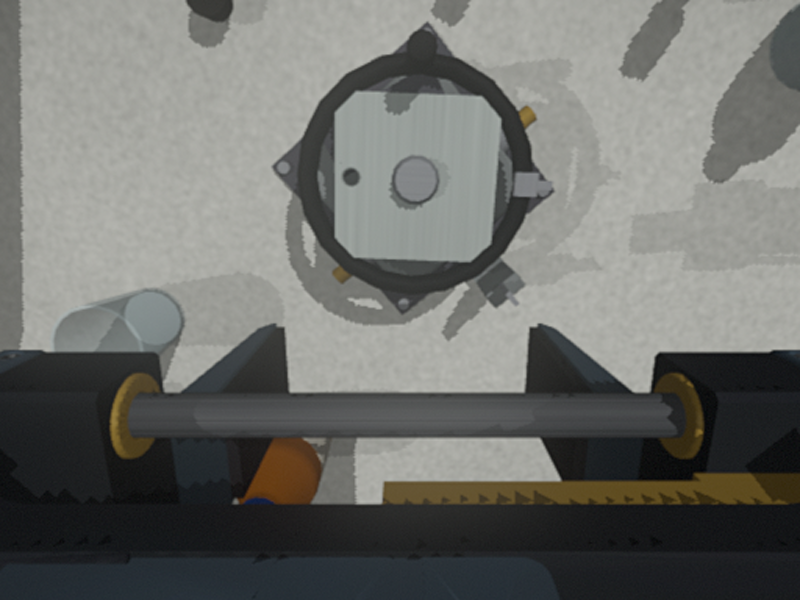

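The wrist view (800x600) shows the hub at (416,179), hole (351,177), knob top (421,45), pointer on the right (515–553,185) and bracket/blade at (500,285). I'll measure them more precisely.

Run:
```python
from h import *
f=load('w1'); P=pts(f); k=.64
def med(u,v,r=2):
    u,v=int(u*k),int(v*k); return np.median(P[v-r:v+r+1,u-r:u+r+1].reshape(-1,3),0).round(1)
for n,u,v in [('hub',416,179),('plate',450,230),('plate2',370,120),('knob',421,45),('ptr',525,185),('ptrtip',547,188),('bench',650,300),('blade',505,290)]: print(n,med(u,v,1))
g=cv2.cvtColor(f['color'],cv2.COLOR_RGB2GRAY)
# hole
def blob(mask,u,v,z):
    n,l,st,c=cv2.connectedComponentsWithStats(mask.astype(np.uint8)); i=l[int(v*k),int(u*k)]
    print('area',st[i,4],'c',c[i].round(2),ray(f,*c[i],z).round(2)); return c[i]
blob(g<90,351,177,77)
# plate: large light comp
pl=(P[...,2]>70)&(P[...,2]<82)&(g>120); blob(pl,450,230,77)
hb=(P[...,2]>83)&(P[...,2]<92)&(g>90); blob(hb,416,179,87)
# rim outer: black pixels with height 60-82
m=((g<70)&(P[...,2]>60)&(P[...,2]<90)).astype(np.uint8); m[:, :150]=0; m[215:]=0
cs,_=cv2.findContours(m,cv2.RETR_EXTERNAL,cv2.CHAIN_APPROX_NONE); c=max(cs,key=cv2.contourArea); h=cv2.convexHull(c)
pp=np.array([ray(f,u,v,73) for u,v in c[:,0]])[:,:2]
from scipy.optimize import least_squares
r=least_squares(lambda x:np.hypot(pp[:,0]-x[0],pp[:,1]-x[1])-x[2],[570,-6,83],loss='soft_l1'); print('rim',r.x.round(2))
a=f['color'][10:215,150:390,::-1]; cv2.imwrite('pics/w1c.png',cv2.resize(a,None,fx=2.9,fy=2.9,interpolation=cv2.INTER_CUBIC))
```

```text
hub [579.7  -3.5  86. ]
plate [623.3  -6.7  75.5]
plate2 [529.8  -3.7  76.2]
knob [522.4  45.2 115.7]
ptr [630.4  52.3  81.3]
ptrtip [641.6  62.8  80.9]
bench [799.   95.3  -1.1]
blade [680.8  -2.1  82.7]
area 80 c [224.29 112.65] [550.43 -37.61  77.  ]
area 9428 c [266.57 112.73] [579.28  -2.14  77.  ]
area 596 c [265.91 114.7 ] [580.23  -4.05  87.  ]
rim [583.79  -7.65  75.58]
```

View pics/w1c.png

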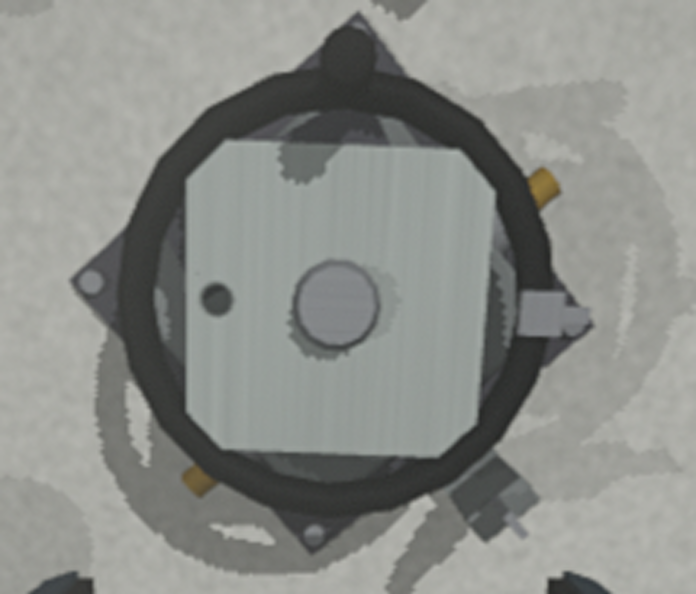

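Run:
```python
from h import *
f=load('w1'); P=pts(f)
ax=np.array([580.0,-4])
def cp(x,y): return 150+(x+.5)/2.9-.5, 10+(y+.5)/2.9-.5
for n,c,z in [('bladeNear',(506,514),84),('bladeFar',(522,535),84),('bladeNear',(506,514),95),('bladeFar',(522,535),95),('ptr tip',(592,318),81),('br1',(543,188),40),('br2',(199,480),40),('bolt L',(92,282),10),('bolt B',(314,534),10)]:
    p=ray(f,*cp(*c),z)[:2]; d=p-ax; u,v=cp(*c); print(n,z,p.round(1),'r',np.hypot(*d).round(1),'ang',np.degrees(np.arctan2(d[1],d[0])).round(2), P[int(round(v)),int(round(u))].round(1))
a=f['color'][155:200,290:350,::-1]; cv2.imwrite('pics/blade.png',cv2.resize(a,None,fx=12,fy=12,interpolation=cv2.INTER_CUBIC))
u0,v0=290,155
for v in range(180,198): print(v,[int(x) for x in P[v,316:336,2]])
```

```text
bladeNear 84 [683.1  -2.4] r 103.1 ang 0.86 [681.   -2.7  90.5]
bladeFar 84 [693.9  -2.6] r 113.9 ang 0.72 [691.1  -2.3  92. ]
bladeNear 95 [679.5  -2.6] r 99.5 ang 0.83 [681.   -2.7  90.5]
bladeFar 95 [689.9  -2.7] r 109.9 ang 0.69 [691.1  -2.3  92. ]
ptr tip 81 [643.5  66.3] r 94.8 ang 47.89 [660.6  84.6  -2.1]
br1 40 [597.8  88.7] r 94.4 ang 79.14 [598.1  91.8  29.4]
br2 40 [601.1 -96.8] r 95.2 ang -77.17 [601.5 -99.5  29.2]
bolt L 10 [505.7 -82. ] r 107.7 ang -133.59 [505.  -83.1   6.8]
bolt B 10 [657.7 -78.6] r 107.7 ang -43.83 [658.6 -79.3   6.7]
180 [47, 49, 50, 54, 57, 58, 61, 63, 62, 418, 63, 63, 64, 60, 63, 63, 63, 62, 62, 61]
181 [49, 52, 55, 57, 64, 66, 62, 63, 62, 63, 63, 62, 62, 63, 63, 62, 63, 64, 62, 62]
182 [53, 55, 57, 63, 65, 67, 72, 63, 63, 63, 62, 62, 63, 63, 63, 62, 61, 63, 62, 62]
183 [55, 59, 60, 62, 69, 71, 74, 77, 61, 61, 63, 62, 63, 63, 63, 64, 62, 63, 62, 62]
184 [59, 62, 62, 63, 72, 74, 78, 80, 82, 64, 62, 63, 64, 63, 63, 62, 62, 63, 62, -1]
185 [61, 61, 62, 63, 63, 79, 79, 81, 85, 86, 62, 62, 62, 62, 63, 63, 63, 61, -2, -1]
186 [62, 62, 63, 62, 63, 61, 8
[... 238 characters left out ...]
 63, 63, 63, 62, 92, 93, 93, 92, 92, 0, -1, 1, -2, 0, 0, 0]
190 [63, 62, 62, 63, 63, 62, 63, 64, 62, 93, 92, 93, 92, 93, -2, 0, 0, -1, 0, 0]
191 [62, 63, 62, 62, 63, 62, 63, 63, 63, 64, 93, 91, 93, 92, 92, 0, -1, -2, 0, 0]
192 [61, 63, 63, 62, 62, 63, 63, 63, 62, 0, -1, 92, 92, 93, 93, 92, 0, 0, -1, 0]
193 [63, 62, 62, 61, 62, 62, 64, 61, -2, -1, -2, -1, 92, 93, 93, 91, 0, 0, -1, 0]
194 [62, 63, 61, 63, 63, 61, -1, -1, 0, -1, -1, 0, 92, 91, 92, 93, 92, -1, 0, 0]
195 [62, 62, 62, 61, 63, -1, 0, 0, -1, -1, -1, 0, -1, 92, 92, 92, -2, 0, 0, 0]
196 [61, 62, 63, 61, 0, 0, -1, -2, -2, 0, 0, 0, -1, 0, 92, 0, -1, -1, -2, 0]
197 [0, -1, 0, -1, -1, -1, -1, 0, -2, 1, -1, 0, -1, 0, -2, -1, -1, 0, -1, -1]
```

View pics/blade.png

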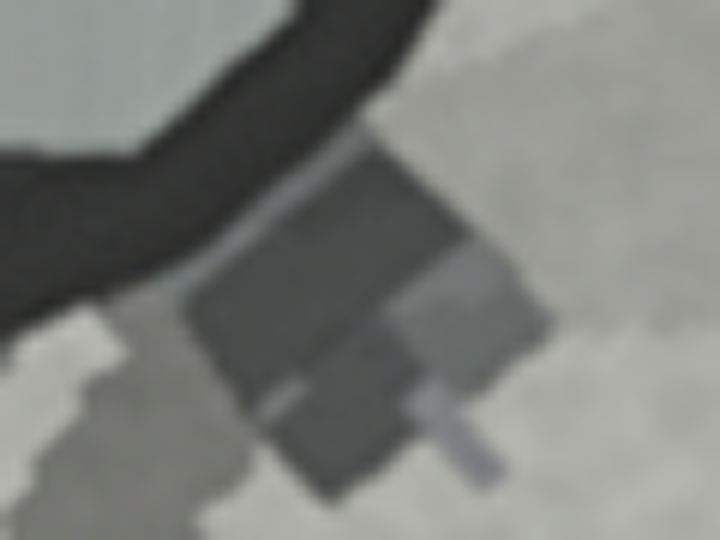

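Run:
```python
from h import *
f=load('w1')
u,v=150+349.5/2.9-.5,10+55.5/2.9-.5; print(ray(f,u,v,116))
goto([522.5,45.7,150],139); goto([522.5,45.7,90],139)
```

```text
[523.52301734  45.52036262 116.        ]
shift [143.4   8.2  99.7] rot [-0.0003 -0.0016  0.0344] j6 -44.0
shift [143.3   8.3 159.7] rot [-0.0003 -0.0016  0.0344] j6 -44.0
```

>>> servo_tool:
  plan:
    - [[20,1,10,0,0,0,0.5],[50,3,30,0,0,0.01,0.5],[85,5,55,0,0,0.02,0.5],[115,7,80,0,0,0.03,0.5],[135,8,95,0,0,0.034,0.5],[143,8,108,0,0,0.034,0.5],[143,8,125,0,0,0.034,0.5],[143,8,142,0,0,0.034,0.5],[143,8,154,0,0,0.034,0.5],[143,8,159,0,0,0.034,0.5],[143,8,159,0,0,0.034,0.5],[143,8,159,0,0,0.034,0.5]]

```text
time_s: 3.4
ee_pos: [523.5, 45.2, 91.6]
ee_rot: [179.9, 0.0, 139.1]
force: [0.9, 0.2, 1.0]
gripper_width: 45.3
```

Run:
```python
from h import *
f=save('wrist','w2'); print(f['state']['time_s'],f['state']['ee_pos'],f['state']['ee_rot'],f['state']['force'],f['state']['gripper_width'])
f=save('scene','s2')
a=f['color'][130:270,170:330,::-1]; cv2.imwrite('pics/s2c.png',cv2.resize(a,None,fx=4.2,fy=4.2,interpolation=cv2.INTER_CUBIC))
```

```text
3.4 [523.51953467  45.15548076  91.57096889] [1.79945188e+02 4.15078064e-02 1.39056523e+02] [0.93236433 0.15974574 1.00396533] 45.31361167936278
```

View pics/s2c.png

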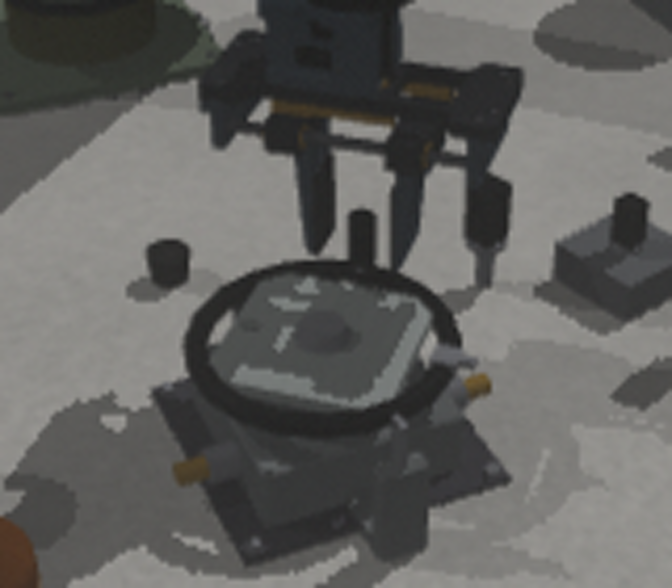

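View pics/w2.png

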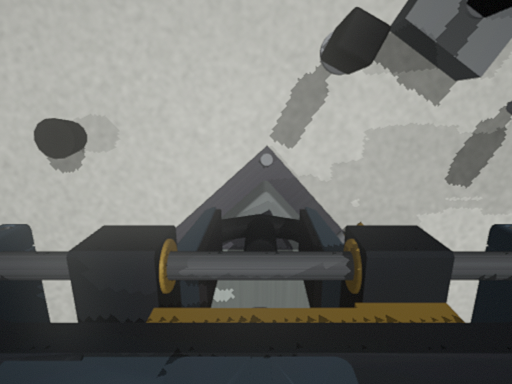

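>>> servo_tool:
  plan:
    - [[0,0,1,0,0,0,0.1],[0,0,1,0,0,0,0.1],[0,0,1,0,0,0,0.1],[0,0,1,0,0,0,0.1],[0,0,1,0,0,0,0.1],[0,0,1,0,0,0,0.1]]
  squeeze: 20

```text
time_s: 4.1
ee_pos: [523.2, 45.0, 90.0]
ee_rot: [180.0, 0.0, 139.0]
force: [0.2, -0.3, 0.3]
gripper_width: 17.6
```

Run:
```python
from h import *
s=state(); print(s['force'],s['gripper_width'])
ax=np.array([580.1,-4.05]); p=np.array(s['ee_pos'])[:2]; d=p-ax; th0=np.arctan2(d[1],d[0]); r=np.hypot(*d); print(r,np.degrees(th0))
R0=R.from_euler('xyz',s['ee_rot'],degrees=True)
for a in range(0,49,3):
    t=th0-np.radians(a); q=ax+r*np.array([np.cos(t),np.sin(t)]); sh=R0.inv().apply([*(q-p),0]); print(a,sh.round(1),np.radians(a).round(3))
```

```text
[ 0.18872385 -0.26970169  0.34068132] 17.61849196277813
75.08327489463623 139.22867561627223
0 [-0. -0. -0.] 0.0
3 [-0.1  3.9  0. ] 0.052
6 [-0.4  7.8  0. ] 0.105
9 [-0.9 11.7  0. ] 0.157
12 [-1.6 15.6  0. ] 0.209
15 [-2.5 19.4  0. ] 0.262
18 [-3.6 23.2  0. ] 0.314
21 [-4.9 26.9  0. ] 0.367
24 [-6.4 30.6  0. ] 0.419
27 [-8.1 34.1  0. ] 0.471
30 [-9.9 37.6  0. ] 0.524
33 [-12.   40.9   0. ] 0.576
36 [-14.2  44.2   0. ] 0.628
39 [-16.6  47.3   0. ] 0.681
42 [-19.1  50.3   0. ] 0.733
45 [-21.8  53.2   0. ] 0.785
48 [-24.7  55.9   0. ] 0.838
```

>>> servo_tool:
  plan:
    - [[0,1.3,0,0,0,0.017,0.1],[-0.1,3.9,0,0,0,0.052,0.1],[-0.4,7.8,0,0,0,0.105,0.1],[-0.9,11.7,0,0,0,0.157,0.1],[-1.6,15.6,0,0,0,0.209,0.1],[-2.5,19.4,0,0,0,0.262,0.1],[-3.6,23.2,0,0,0,0.314,0.1],[-4.9,26.9,0,0,0,0.367,0.1],[-6.4,30.6,0,0,0,0.419,0.1],[-8.1,34.1,0,0,0,0.471,0.1],[-9.9,37.6,0,0,0,0.524,0.1],[-12,40.9,0,0,0,0.576,0.1],[-14.2,44.2,0,0,0,0.628,0.1],[-16.6,47.3,0,0,0,0.681,0.1],[-19.1,50.3,0,0,0,0.733,0.1],[-20.8,52.1,0,0,0,0.765,0.1],[-21.8,53.2,0,0,0,0.785,0.1],[-23,54.4,0,0,0,0.806,0.1],[-23,54.4,0,0,0,0.806,0.1],[-23,54.4,0,0,0,0.806,0.1]]

```text
time_s: 6.1
ee_pos: [576.7, 71.2, 90.0]
ee_rot: [179.9, -0.0, 92.9]
force: [1.9, 1.3, 0.7]
gripper_width: 17.8
```

Run:
```python
from h import *
s=state(); p=s['ee_pos']; print(np.degrees(np.arctan2(p[1]+4.05,p[0]-580.1)),np.hypot(p[1]+4.05,p[0]-580.1),s['force'])
f=save('scene','s3')
a=f['color'][130:270,170:330,::-1]; cv2.imwrite('pics/s3c.png',cv2.resize(a,None,fx=4.2,fy=4.2,interpolation=cv2.INTER_CUBIC))
```

```text
92.58716800062206 75.32089957453016 [1.88606334 1.31996498 0.69157088]
```

View pics/s3c.png

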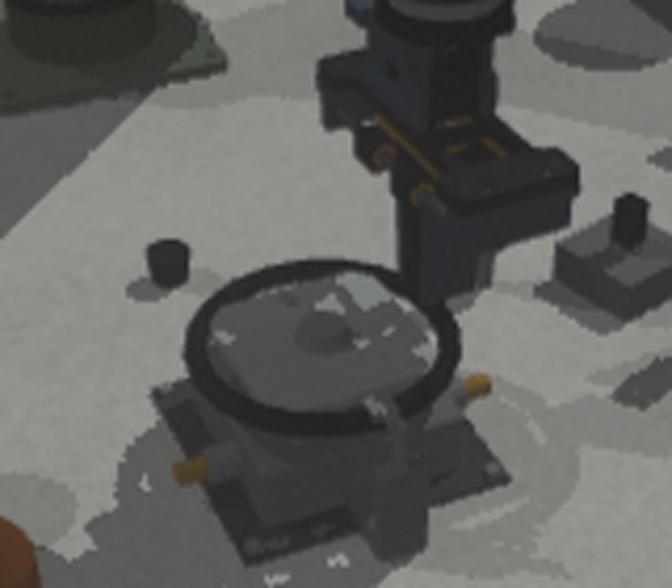

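>>> servo_tool:
  plan:
    - [[0,1,0,0,0,0.013,0.1],[0,2,0,0,0,0.026,0.1],[0,2,0,0,0,0.026,0.1],[0,2,0,0,0,0.026,0.1],[0,2,0,0,0,0.026,0.5],[0,2,0,0,0,0.026,0.5],[0,2,0,0,0,0.026,0.5],[0,2,-10,0,0,0.026,0.5],[0,2,-40,0,0,0.026,0.5],[-10,2,-80,0,0,0.026,0.5],[-50,2,-115,0,0,0.026,0.5],[-85,2,-140,0,0,0.026,0.5],[-110,2,-155,0,0,0.026,0.5],[-130,2,-160,0,0,0.026,0.5],[-140,2,-160,0,0,0.026,0.5],[-140,2,-160,0,0,0.026,0.5],[-140,2,-160,0,0,0.026,0.5]]

```text
time_s: 7.85
ee_pos: [584.7, -68.1, 249.3]
ee_rot: [-179.9, -0.1, 91.4]
force: [-0.6, 1.3, 0.1]
gripper_width: 45.4
```

Run:
```python
from h import *
f=save('wrist','w4'); print(f['state']['time_s'],f['state']['ee_pos'],f['state']['ee_rot'])
cv2.imwrite('pics/w4x.png',cv2.resize(f['color'][:,:,::-1],(800,600),interpolation=cv2.INTER_CUBIC))
```

```text
7.85 [584.67330476 -68.08373355 249.31875115] [-1.79913669e+02 -5.67533369e-02  9.13788834e+01]
```

View pics/w4x.png

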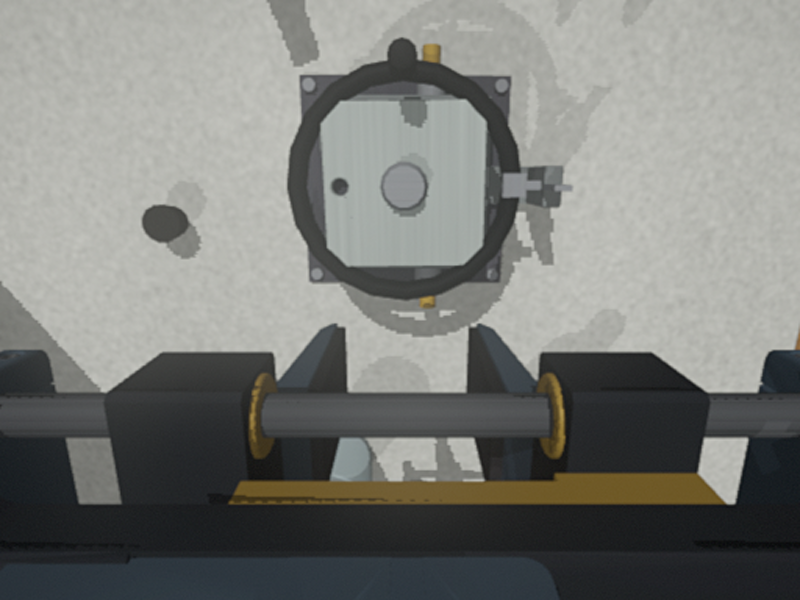

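The wheel view shows the hole at (340,186), hub (404,186), pointer at (502–540,185) and blade at (550–571,187). Pointer and blade look aligned, so I'll quantify it.

Run:
```python
from h import *
f=load('w4'); P=pts(f); g=cv2.cvtColor(f['color'],cv2.COLOR_RGB2GRAY); k=.64
def blob(mask,u,v,z,n):
    nn,l,st,c=cv2.connectedComponentsWithStats(mask.astype(np.uint8)); i=l[int(v*k),int(u*k)]
    p=ray(f,*c[i],z); print(n,'area',st[i,4],'c',c[i].round(2),p.round(2)); return p[:2]
h=blob(g<90,340,186,77,'hole')
hub=blob((P[...,2]>83)&(P[...,2]<92)&(g>80)&(np.hypot(*(np.mgrid[:384,:512]-np.array([119,258])[:,None,None]))<25),404,186,87,'hub')
# blade by depth
W=P.reshape(-1,3); m=(W[:,2]>89)&(W[:,2]<96)&(abs(W[:,0]-685)<25)&(abs(W[:,1])<20); b=W[m]; print('blade n',m.sum(),b.mean(0).round(2),b[:,0].min(),b[:,0].max())
m2=(W[:,2]>77)&(W[:,2]<86)&(abs(W[:,0]-668)<8)&(abs(W[:,1])<20); b2=W[m2]; print('ptr',m2.sum(),b2.mean(0).round(2))
def ang(p,c): d=p-c; return np.degrees(np.arctan2(d[1],d[0])).round(2),np.hypot(*d).round(1)
print('hole',ang(hub,h),'blade',ang(b.mean(0)[:2],hub),'ptr',ang(b2.mean(0)[:2],hub))
bl=[(308,85),(502,86),(317,273),(493,273)]; q=[ray(f,u*k,v*k,10) for u,v in bl]; 
q=np.array(q); print(q.round(1), q.mean(0).round(1), ang(q[1,:2],q[0,:2]), ang(q[3,:2],q[2,:2]))
a=f['color'][100:140,310:375,::-1]; cv2.imwrite('pics/w4c.png',cv2.resize(a,None,fx=12,fy=12,interpolation=cv2.INTER_CUBIC))
```

```text
hole area 69 c [217. 119.] [535.39  -5.6   77.  ]
hub area 607 c [258.62 119.14] [580.71  -4.33  87.  ]
blade n 49 [686.1   -2.87  93.02] 680.2330431126159 692.1506097595847
ptr 127 [665.64  -1.9   81.16]
hole (np.float64(1.59), np.float64(45.3)) blade (np.float64(0.79), np.float64(105.4)) ptr (np.float64(1.64), np.float64(85.0))
[[502.4  69.6  10. ]
 [655.8  72.7  10. ]
 [506.1 -82.   10. ]
 [659.5 -78.1  10. ]] [580.9  -4.4  10. ] (np.float64(1.15), np.float64(153.5)) (np.float64(1.47), np.float64(153.4))
```

View pics/w4c.png

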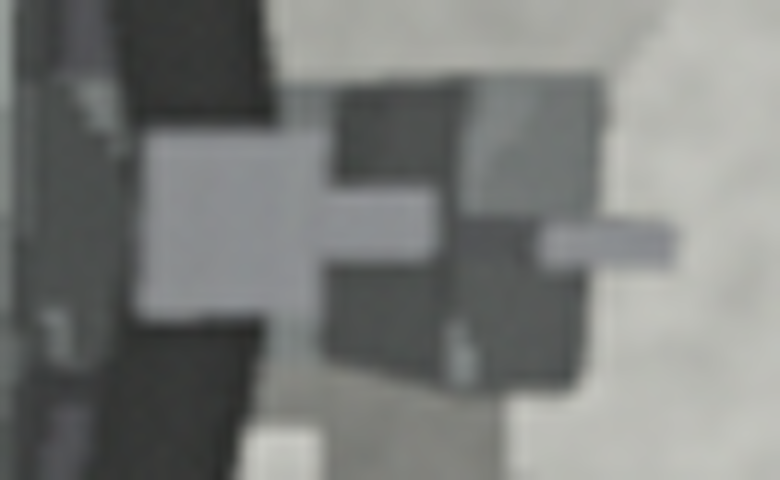

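>>> servo_tool:
  plan:
    - [[20,-6,0,0,0,0,0.5],[55,-17,5,0,0,0,0.5],[95,-30,12,0,0,0,0.5],[135,-42,22,0,0,0,0.5],[170,-53,32,0,0,0,0.5],[200,-62,40,0,0,0,0.5],[222,-68,46,0,0,0,0.5],[235,-72,49,0,0,0,0.5],[235,-72,49,0,0,0,0.5],[235,-72,49,0,0,0,0.5]]

```text
time_s: 8.9
ee_pos: [507.7, 164.4, 201.1]
ee_rot: [180.0, 0.0, 91.4]
force: [0.4, -1.2, 1.1]
gripper_width: 45.5
```

Run:
```python
from h import *
f=save('wrist','w5'); print(f['state']['time_s'],f['state']['ee_pos'],f['state']['ee_rot'])
cv2.imwrite('pics/w5x.png',cv2.resize(f['color'][:,:,::-1],(800,600),interpolation=cv2.INTER_CUBIC))
```

```text
8.9 [507.69967541 164.35435719 201.05173083] [1.79982897e+02 2.68731478e-02 9.14245988e+01]
```

View pics/w5x.png

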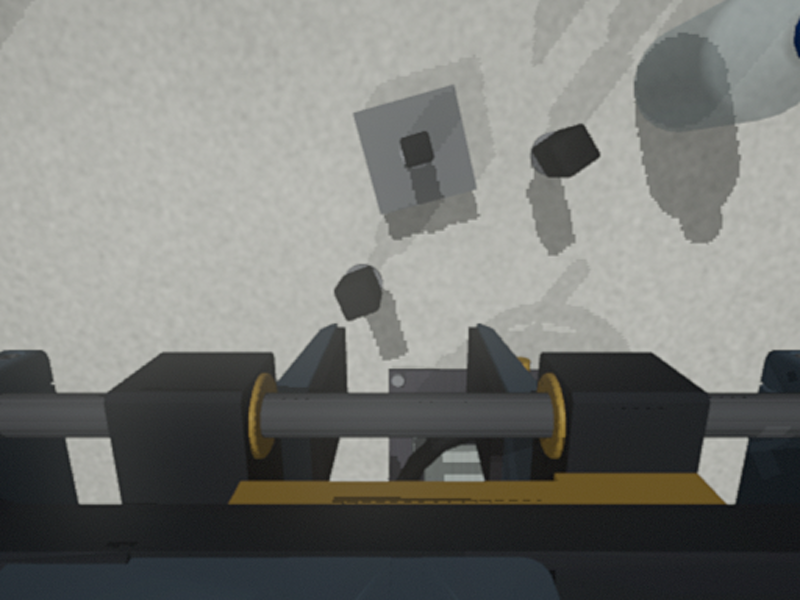

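Candidates here are (417,150) in the stand, (360,292) and (566,150) free-standing. The one in the stand fits: it's the smallest and it stands in the stand. I'll confirm with an enlarged crop and measure.

Run:
```python
from h import *
f=load('w5'); P=pts(f); g=cv2.cvtColor(f['color'],cv2.COLOR_RGB2GRAY); W=P.reshape(-1,3)
a=f['color'][45:215,205:395,::-1]; cv2.imwrite('pics/w5c.png',cv2.resize(a,None,fx=3.5,fy=3.5,interpolation=cv2.INTER_CUBIC))
for n,u,v in [('stand',417,150),('d1',360,292),('d2',566,150)]:
    u,v=int(u*.64),int(v*.64); m=(g<75).astype(np.uint8); nn,l=cv2.connectedComponents(m); q=P[l==l[v,u]]; zt=np.percentile(q[:,2],95); t=q[q[:,2]>zt-5]
    r=cv2.minAreaRect(t[:,:2].astype(np.float32)); print(n,len(q),'ztop',zt.round(1),r)
# stand: face
m=(abs(W[:,2]-30)<4)&(abs(W[:,0]-505)<60)&(abs(W[:,1]-245)<60); r=cv2.minAreaRect(W[m][:,:2].astype(np.float32)); print('stand',r)
u,v=267,96
for v in range(80,112): print(v,[int(x) for x in g[v,252:282]])
```

```text
stand 360 ztop 68.3 ((511.057861328125, 249.50045776367188), (18.37175178527832, 20.128854751586914), 17.59355926513672)
d1 695 ztop 84.6 ((482.633056640625, 193.1759033203125), (94.94343566894531, 27.870487213134766), 79.03468322753906)
d2 962 ztop 84.4 ((561.6294555664062, 240.06484985351562), (109.62084197998047, 26.268310546875), 16.46017837524414)
stand ((511.5520324707031, 250.9573211669922), (70.0013198852539, 70.21397399902344), 16.26566505432129)
80 [118, 118, 118, 118, 118, 117, 118, 116, 116, 117, 118, 116, 111, 107, 107, 108, 107, 108, 108, 106, 107, 107, 107, 107, 106, 108, 105, 106, 106, 106]
81 [116, 117, 116, 117, 116, 117, 117, 115, 117, 117, 117, 112, 107, 108, 108, 107, 107, 107, 107, 106, 108, 107, 106, 106, 107, 106, 106, 107, 107, 106]
82 [117, 118, 117, 117, 117, 117, 117, 117, 117, 118, 117, 112, 108, 107, 107, 108, 108, 109, 107, 108, 108, 106, 106, 107, 106, 105, 106, 107, 107, 106]
83 [118, 116, 117, 118, 116, 117, 116, 118, 116, 114, 114, 112, 107, 108, 108, 109, 108, 105, 100, 98, 99, 103, 108, 107, 106, 106, 105, 106, 106, 105]
84 [117, 117, 117, 117, 11
[... 3092 characters left out ...]
16, 116, 114]
107 [116, 116, 115, 115, 115, 116, 107, 94, 87, 73, 71, 82, 95, 96, 96, 95, 92, 89, 86, 83, 83, 82, 82, 82, 81, 81, 95, 111, 116, 115]
108 [116, 115, 116, 115, 116, 116, 116, 116, 102, 84, 82, 84, 83, 84, 84, 82, 82, 82, 82, 81, 82, 80, 81, 82, 82, 80, 82, 101, 113, 115]
109 [116, 116, 115, 116, 115, 115, 116, 116, 105, 95, 89, 83, 83, 82, 83, 82, 83, 82, 81, 83, 82, 81, 83, 81, 81, 81, 81, 100, 116, 116]
110 [116, 116, 116, 116, 115, 116, 115, 116, 116, 116, 103, 82, 83, 82, 84, 83, 83, 82, 82, 83, 82, 83, 83, 83, 81, 82, 82, 101, 115, 115]
111 [117, 115, 115, 116, 115, 115, 115, 115, 117, 117, 102, 82, 82, 82, 82, 84, 82, 81, 83, 82, 82, 83, 82, 82, 82, 81, 82, 101, 116, 115]
```

View pics/w5c.png

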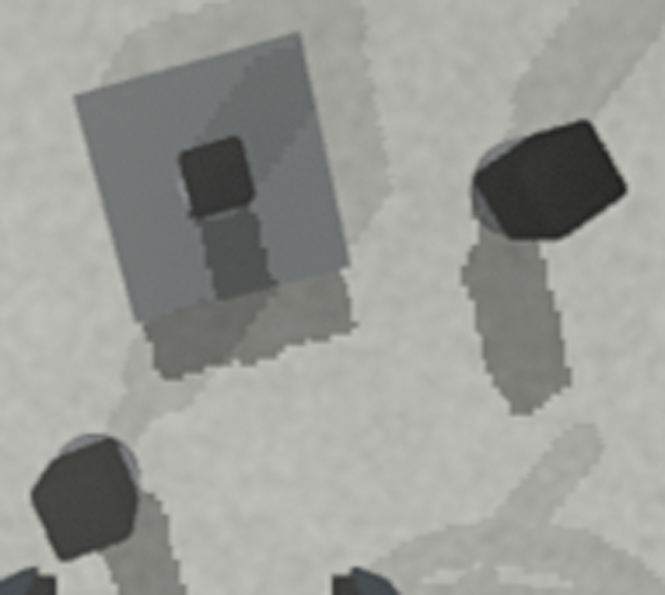

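Run:
```python
from h import *
f=load('w5'); g=cv2.cvtColor(f['color'],cv2.COLOR_RGB2GRAY)
m=((g<66)).astype(np.uint8); nn,l,st,c=cv2.connectedComponentsWithStats(m); i=l[95,267]
ct=np.argwhere(l==i)[:,::-1]; q=np.array([ray(f,u,v,68)[:2] for u,v in ct]); print(st[i],ray(f,*c[i],68),cv2.minAreaRect(q.astype(np.float32)))
goto([511.2,250.3,120],17); goto([511.2,250.3,38],17)
```

```text
[257  84  20  23 339] [511.08310249 250.96150803  68.        ] ((511.0170593261719, 250.91873168945312), (16.930105209350586, 17.38154411315918), 16.22351837158203)
shift [86.3  5.2 81.2] rot [ 8.000e-04 -1.000e-04  1.298e+00] j6 99.1
shift [ 86.3   5.2 163.2] rot [ 8.000e-04 -1.000e-04  1.298e+00] j6 99.1
```

>>> servo_tool:
  plan:
    - [[10,1,0,0,0,0.07,0.5],[25,2,0,0,0,0.2,0.5],[40,3,10,0,0,0.34,0.5],[55,4,20,0,0,0.48,0.5],[70,5,30,0,0,0.62,0.5],[80,5,40,0,0,0.76,0.5],[86.9,5.1,50,0,0,0.9,0.5],[86.9,5.1,60,0,0,1.04,0.5],[86.9,5.1,70,0,0,1.17,0.5],[86.9,5.1,76,0,0,1.26,0.5],[86.9,5.1,80,0,0,1.298,0.5],[86.9,5.1,90,0,0,1.298,0.5],[86.9,5.1,110,0,0,1.298,0.5],[86.9,5.1,130,0,0,1.298,0.5],[86.9,5.1,146,0,0,1.298,0.5],[86.9,5.1,157,0,0,1.298,0.5],[86.9,5.1,163,0,0,1.298,0.5],[86.9,5.1,163,0,0,1.298,0.5],[86.9,5.1,163,0,0,1.298,0.5]]

```text
time_s: 10.85
ee_pos: [511.1, 251.5, 38.5]
ee_rot: [-180.0, -0.1, 17.0]
force: [-0.7, -0.7, -0.9]
gripper_width: 45.6
```

Run:
```python
from h import *
f=save('wrist','w6'); print(f['state']['time_s'],f['state']['ee_pos'],f['state']['ee_rot'])
cv2.imwrite('pics/w6x.png',f['color'][:,:,::-1])
f=save('scene','s6')
a=f['color'][110:250,220:380,::-1]; cv2.imwrite('pics/s6c.png',cv2.resize(a,None,fx=4.2,fy=4.2,interpolation=cv2.INTER_CUBIC))
```

```text
10.85 [511.11453937 251.52254296  38.46038547] [-1.79988535e+02 -6.71241413e-02  1.70029205e+01]
```

View pics/s6c.png

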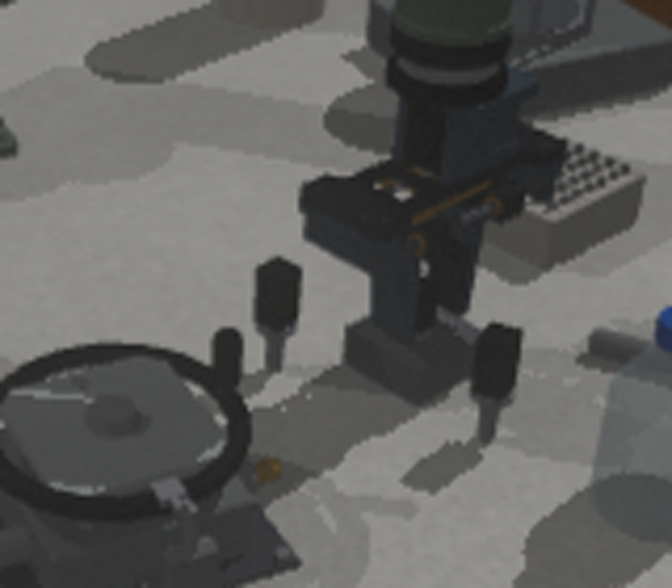

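View pics/w6x.png

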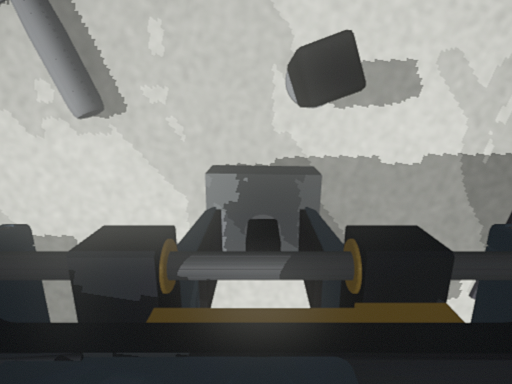

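>>> servo_tool:
  plan:
    - [[0,0,0,0,0,0,0.1],[0,0,0,0,0,0,0.1],[0,0,0,0,0,0,0.1],[0,0,0,0,0,0,0.1],[0,0,0,0,0,0,0.1],[0,0,0,0,0,0,0.1]]
  squeeze: 25

```text
time_s: 11.55
ee_pos: [510.6, 251.4, 38.1]
ee_rot: [180.0, -0.0, 17.0]
force: [-0.1, -0.3, 1.4]
gripper_width: 17.5
```

Run:
```python
from h import *
f=save('wrist','w7'); print(f['state']['time_s'],f['state']['ee_pos'],f['state']['ee_rot'],f['state']['force'],f['state']['gripper_width'])
cv2.imwrite('pics/w7x.png',f['color'][:,:,::-1])
```

```text
11.55 [510.63981529 251.40091959  38.1046311 ] [ 1.79999925e+02 -1.19678726e-02  1.70093324e+01] [-0.09530165 -0.26648596  1.37036279] 17.545119631269706
```

Run:
```python
from h import *
goto([535.5,-5.5,125],17)
```

```text
shift [-51.3 253.  -86.9] rot [ 0.     -0.0002  0.0002] j6 72.4
```

>>> servo_tool:
  plan:
    - [[0,0,-8,0,0,0,0.1],[0,0,-22,0,0,0,0.1],[0,0,-42,0,0,0,0.1],[0,5,-70,0,0,0,0.1],[-4,20,-100,0,0,0,0.1],[-10,50,-125,0,0,0,0.1],[-17,85,-132,0,0,0,0.1],[-24,120,-132,0,0,0,0.1],[-31,155,-132,0,0,0,0.1],[-38,190,-132,0,0,0,0.1],[-44,220,-132,0,0,0,0.1],[-49,240,-128,0,0,0,0.1],[-51.3,250,-115,0,0,0,0.1],[-51.3,253,-100,0,0,0,0.1],[-51.3,253,-90,0,0,0,0.1],[-51.3,253,-87,0,0,0,0.1],[-51.3,253,-87,0,0,0,0.1],[-51.3,253,-87,0,0,0,0.1]]

```text
time_s: 13.4
ee_pos: [535.9, -5.1, 125.5]
ee_rot: [180.0, -0.1, 17.0]
force: [-0.5, -0.5, 0.0]
gripper_width: 17.9
```

Run:
```python
from h import *
f=save('wrist','w8'); s=f['state']; print(s['time_s'],s['ee_pos'],s['ee_rot'],s['force'],s['gripper_width'])
f=save('scene','s8')
a=f['color'][110:250,170:330,::-1]; cv2.imwrite('pics/s8c.png',cv2.resize(a,None,fx=4.2,fy=4.2,interpolation=cv2.INTER_CUBIC))
```

```text
13.4 [535.91778062  -5.09459732 125.52000712] [ 1.79990431e+02 -6.37332873e-02  1.70420189e+01] [-0.46080986 -0.53649711  0.04457453] 17.90722291020504
```

View pics/s8c.png

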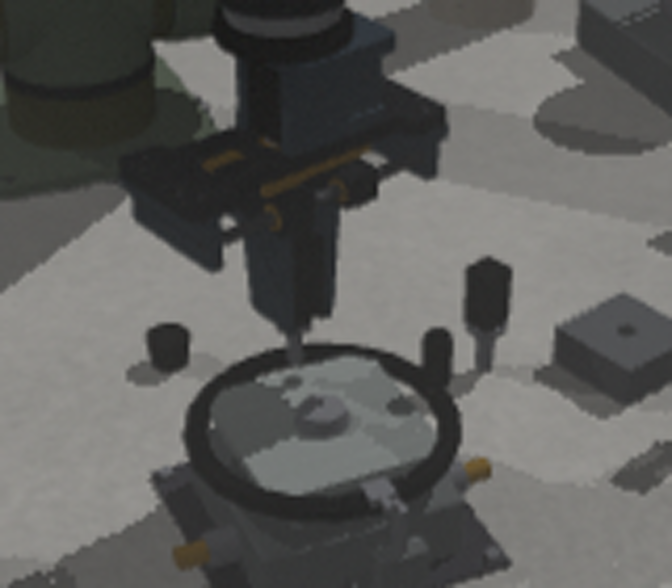

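View pics/w8.png

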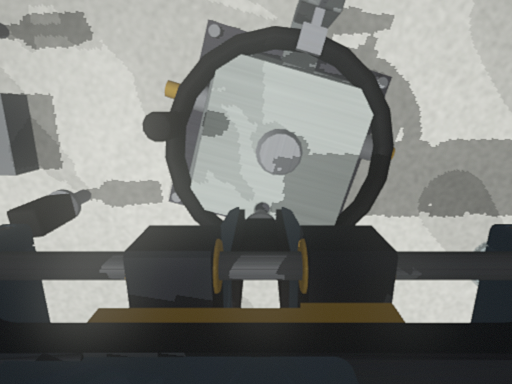

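>>> servo_tool:
  plan:
    - [[-0.5,0.3,2,0,0,0,0.1],[-0.5,0.3,5,0,0,0,0.1],[-0.5,0.3,8,0,0,0,0.1],[-0.5,0.3,11,0,0,0,0.1],[-0.5,0.3,13,0,0,0,0.1],[-0.5,0.3,14,0,0,0,0.1],[-0.5,0.3,15,0,0,0,0.1],[-0.5,0.3,15.5,0,0,0,0.1],[-0.5,0.3,15.5,0,0,0,0.1]]

```text
time_s: 14.4
ee_pos: [535.1, -5.9, 109.4]
ee_rot: [-180.0, -0.0, 17.0]
force: [-1.0, -0.5, -0.7]
gripper_width: 18.0
```

>>> servo_tool:
  plan:
    - [[0,0,1,0,0,0,0.1],[0,0,2,0,0,0,0.1],[0,0,3,0,0,0,0.1],[0,0,4,0,0,0,0.1],[0,0,5,0,0,0,0.1],[0,0,5.5,0,0,0,0.1],[0,0,6,0,0,0,0.1],[0,0,6,0,0,0,0.1]]

```text
time_s: 15.2
ee_pos: [535.1, -6.0, 103.4]
ee_rot: [180.0, -0.0, 17.0]
force: [-0.7, -1.4, -0.6]
gripper_width: 18.1
```

>>> servo_tool:
  plan:
    - [[0,0,0.5,0,0,0,0.1],[0,0,1,0,0,0,0.1],[0,0,1.5,0,0,0,0.1],[0,0,2,0,0,0,0.1],[0,0,2,0,0,0,0.1]]

```text
time_s: 15.7
ee_pos: [535.2, -6.0, 102.0]
ee_rot: [180.0, -0.0, 17.0]
force: [-1.2, -1.0, 4.4]
gripper_width: 17.9
```

Contact at TCP z ≈ 102 (tip ≈ 67) with 4 N means the pin is through the wheel hole and resting on the hidden plate. Next I'll work out the clockwise arc.

Run:
```python
from h import *
s=state(); print(s['force'],s['ee_pos'])
ax=np.array([580.5,-4.2]); p=np.array([535.3,-6.0]); d=p-ax; r=np.hypot(*d); t0=np.arctan2(d[1],d[0]); R0=R.from_euler('xyz',[180,0,17],degrees=True)
print(r)
for a in range(0,21):
    t=t0-a/45; q=ax+r*np.array([np.cos(t),np.sin(t)]); print(a,R0.inv().apply([*(q-p),0]).round(2)[:2],q.round(1))
```

```text
[-1.16423124 -0.96029932  4.43291012] [535.22063341  -5.99232463 102.02423179]
45.23582650952676
0 [ 0. -0.] [535.3  -6. ]
1 [ 0.27 -0.97] [535.3  -5. ]
2 [ 0.55 -1.93] [535.3  -4. ]
3 [ 0.86 -2.89] [535.3  -3. ]
4 [ 1.19 -3.84] [535.3  -2. ]
5 [ 1.54 -4.78] [535.4  -1. ]
6 [ 1.92 -5.71] [535.5   0. ]
7 [ 2.31 -6.64] [535.6   1. ]
8 [ 2.72 -7.56] [535.7   2. ]
9 [ 3.16 -8.46] [535.8   3. ]
10 [ 3.61 -9.36] [536.   4.]
11 [  4.08 -10.25] [536.2   5. ]
12 [  4.58 -11.12] [536.4   6. ]
13 [  5.09 -11.99] [536.7   7. ]
14 [  5.62 -12.84] [536.9   7.9]
15 [  6.17 -13.68] [537.2   8.9]
16 [  6.74 -14.51] [537.5   9.8]
17 [  7.32 -15.33] [537.8  10.8]
18 [  7.93 -16.13] [538.2  11.7]
19 [  8.55 -16.92] [538.5  12.7]
20 [  9.19 -17.69] [538.9  13.6]
```

>>> servo_tool:
  plan:
    - [[0.13,-0.5,0.2,0,0,0,0.1],[0.27,-1,0.4,0,0,0,0.1],[0.4,-1.45,0.4,0,0,0,0.1],[0.55,-1.9,0.4,0,0,0,0.1],[0.7,-2.4,0.4,0,0,0,0.1],[0.86,-2.9,0.4,0,0,0,0.1],[0.86,-2.9,0.4,0,0,0,0.1]]

```text
time_s: 16.4
ee_pos: [535.4, -4.7, 102.0]
ee_rot: [179.8, -0.0, 17.1]
force: [-1.5, -6.5, 6.1]
gripper_width: 17.7
```

>>> servo_tool:
  plan:
    - [[0.15,-0.5,0,0,0,0,0.1],[0.33,-0.95,0,0,0,0,0.1],[0.5,-1.4,0,0,0,0,0.1],[0.68,-1.88,0,0,0,0,0.1],[0.68,-1.88,0,0,0,0,0.1]]

```text
time_s: 16.9
ee_pos: [535.7, -2.5, 101.9]
ee_rot: [179.8, -0.0, 17.1]
force: [-1.2, -5.8, 6.8]
gripper_width: 17.9
```

>>> servo_tool:
  plan:
    - [[0.2,-0.5,0,0,0,0,0.1],[0.38,-0.93,0,0,0,0,0.1],[0.58,-1.4,0,0,0,0,0.1],[0.77,-1.86,0,0,0,0,0.1]]

```text
time_s: 17.3
ee_pos: [535.9, -0.3, 101.6]
ee_rot: [179.8, -0.0, 17.1]
force: [-0.9, -4.3, 3.9]
gripper_width: 18.0
```

>>> servo_tool:
  plan:
    - [[0.1,-0.23,0.1,0,0,0,0.1],[0.2,-0.46,0.2,0,0,0,0.1],[0.2,-0.46,0.3,0,0,0,0.1]]

```text
time_s: 17.6
ee_pos: [535.5, 1.7, 100.4]
ee_rot: [-180.0, -0.0, 17.0]
force: [0.8, -2.3, 1.2]
gripper_width: 17.6
```

Tip height fell to ~65 mm and the force dropped to about 1 N, so the pin is dropping in. I'll follow it down.

>>> servo_tool:
  plan:
    - [[0,0,0.5,0,0,0,0.1],[0,0,1,0,0,0,0.1],[0,0,1.5,0,0,0,0.1],[0,0,1.5,0,0,0,0.1]]

```text
time_s: 18.0
ee_pos: [535.4, 1.7, 99.1]
ee_rot: [-180.0, 0.0, 17.0]
force: [0.3, -1.7, 0.2]
gripper_width: 17.5
```

>>> servo_tool:
  plan:
    - [[0,0,0.5,0,0,0,0.1],[0,0,1,0,0,0,0.1],[0,0,1.5,0,0,0,0.1],[0,0,2,0,0,0,0.1],[0,0,2,0,0,0,0.1]]

```text
time_s: 18.5
ee_pos: [535.5, 1.8, 98.2]
ee_rot: [-180.0, -0.0, 17.0]
force: [-1.5, -1.4, 7.3]
gripper_width: 17.7
```

>>> servo_tool:
  plan:
    - [[0,0,0.5,0,0,0,0.1],[0,0,1,0,0,0,0.1],[0,0,1.5,0,0,0,0.1],[0,0,2,0,0,0,0.1],[0,0,2.5,0,0,0,0.1]]

```text
time_s: 19.0
ee_pos: [535.6, 1.8, 95.9]
ee_rot: [-180.0, -0.1, 17.0]
force: [-1.0, -0.9, 9.7]
gripper_width: 17.5
```

>>> servo_tool:
  plan:
    - [[0,0,0.5,0,0,0,0.1],[0,0,1,0,0,0,0.1],[0,0,1.5,0,0,0,0.1],[0,0,2,0,0,0,0.1],[0,0,2.5,0,0,0,0.1],[0,0,3,0,0,0,0.1],[0,0,3.5,0,0,0,0.1],[0,0,4,0,0,0,0.1]]

```text
time_s: 19.8
ee_pos: [535.6, 1.9, 92.0]
ee_rot: [-180.0, -0.1, 17.0]
force: [-1.5, -0.6, 9.9]
gripper_width: 17.8
```

>>> servo_tool:
  plan:
    - [[0,0,0.5,0,0,0,0.1],[0,0,1,0,0,0,0.1],[0,0,1.5,0,0,0,0.1],[0,0,2,0,0,0,0.1],[0,0,2.5,0,0,0,0.1],[0,0,3,0,0,0,0.1],[0,0,3.5,0,0,0,0.1],[0,0,4,0,0,0,0.1],[0,0,4.5,0,0,0,0.1]]

```text
time_s: 20.7
ee_pos: [535.7, 1.9, 87.4]
ee_rot: [-180.0, -0.1, 17.0]
force: [-2.3, -0.7, 8.6]
gripper_width: 17.6
```

Run:
```python
from h import *
f=save('scene','s9'); print(f['state']['force'])
a=f['color'][110:250,170:330,::-1]; cv2.imwrite('pics/s9c.png',cv2.resize(a,None,fx=4.2,fy=4.2,interpolation=cv2.INTER_CUBIC))
```

```text
[-2.26867791 -0.70765721  8.55064116]
```

View pics/s9c.png

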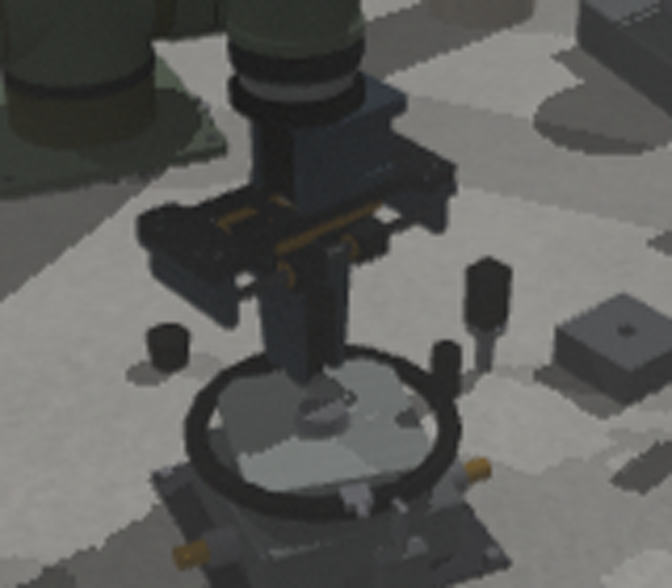

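>>> servo_tool:
  plan:
    - [[0,0,0.5,0,0,0,0.1],[0,0,1,0,0,0,0.1],[0,0,1.5,0,0,0,0.1],[0,0,2,0,0,0,0.1],[0,0,2.3,0,0,0,0.1]]

```text
time_s: 21.25
ee_pos: [535.6, 1.9, 85.1]
ee_rot: [-180.0, -0.1, 17.0]
force: [-1.9, -1.5, 8.2]
gripper_width: 17.7
```

>>> servo_tool:
  plan:
    - [[0,0,0.3,0,0,0,0.1],[0,0,0.6,0,0,0,0.1],[0,0,0.8,0,0,0,0.1],[0,0,0.8,0,0,0,0.1]]

```text
time_s: 21.65
ee_pos: [535.7, 1.9, 85.1]
ee_rot: [-180.0, -0.1, 17.0]
force: [-3.0, -1.4, 12.8]
gripper_width: 18.1
```

>>> servo_tool:
  plan:
    - [[0,0,0.3,0,0,0,0.1],[0,0,0.6,0,0,0,0.1],[0,0,0.8,0,0,0,0.1],[0,0,0.8,0,0,0,0.1]]

```text
time_s: 22.05
ee_pos: [535.7, 1.9, 85.0]
ee_rot: [-180.0, -0.1, 17.0]
force: [-4.1, -1.1, 17.9]
gripper_width: 17.7
```

>>> servo_tool:
  plan:
    - [[0,0,-1,0,0,0,0.1],[0,0,-2,0,0,0,0.1],[0,0,-2,0,0,0,0.35],[0,0,-2,0,0,0,0.35],[0,0,-2,0,0,0,0.35],[0,0,-2,0,0,0,0.35],[0,0,-10,0,0,0,0.35],[0,0,-30,0,0,0,0.35],[0,0,-65,0,0,0,0.35],[-10,0,-105,0,0,0,0.35],[-30,0,-140,0,0,0,0.35],[-50,0,-155,0,0,0,0.35],[-60,0,-160,0,0,0,0.35],[-60,0,-160,0,0,0,0.35],[-60,0,-160,0,0,0,0.35]]

```text
time_s: 23.55
ee_pos: [478.0, -15.9, 241.5]
ee_rot: [-180.0, 0.0, 17.0]
force: [-0.1, 0.2, 0.0]
gripper_width: 32.0
```

Run:
```python
from h import *
f=save('wrist','w10'); s=f['state']; print(s['time_s'],s['ee_pos'],s['force'],s['gripper_width'])
cv2.imwrite('pics/w10x.png',cv2.resize(f['color'][:,:,::-1],(800,600),interpolation=cv2.INTER_CUBIC))
W=pts(f).reshape(-1,3); g=f['color'].max(-1).ravel()
m=(abs(W[:,0]-536)<20)&(abs(W[:,1]-2)<20)&(W[:,2]>105)&(W[:,2]<140); print('pin top z',np.percentile(W[m][:,2],90),W[m].mean(0),m.sum())
f=save('scene','s10')
a=f['color'][110:250,170:330,::-1]; cv2.imwrite('pics/s10c.png',cv2.resize(a,None,fx=4.2,fy=4.2,interpolation=cv2.INTER_CUBIC))
```

```text
23.55 [477.99539604 -15.87533378 241.54072704] [-0.07471664  0.16819035  0.00363989] 32.01797025574931
pin top z 114.73543447311107 [535.8269039    2.02407322 113.77287969] 354
```

View pics/w10x.png

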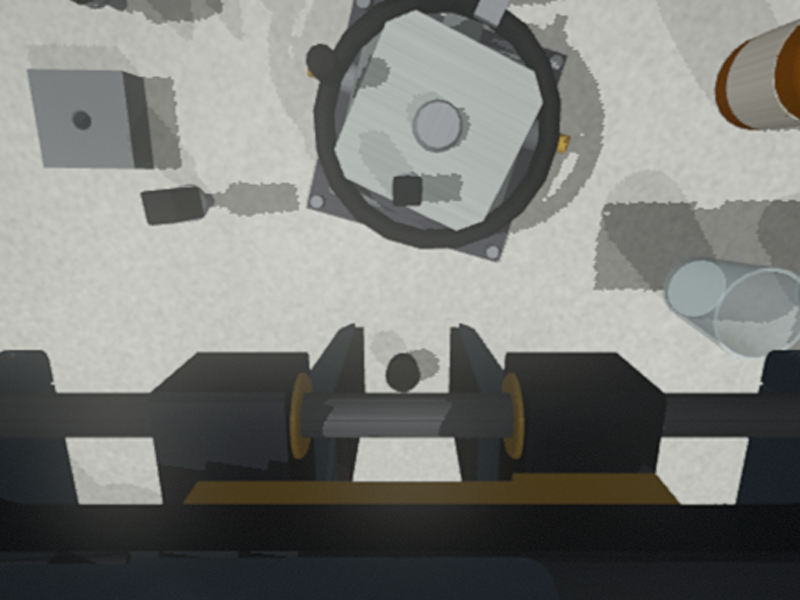

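View pics/s10c.png

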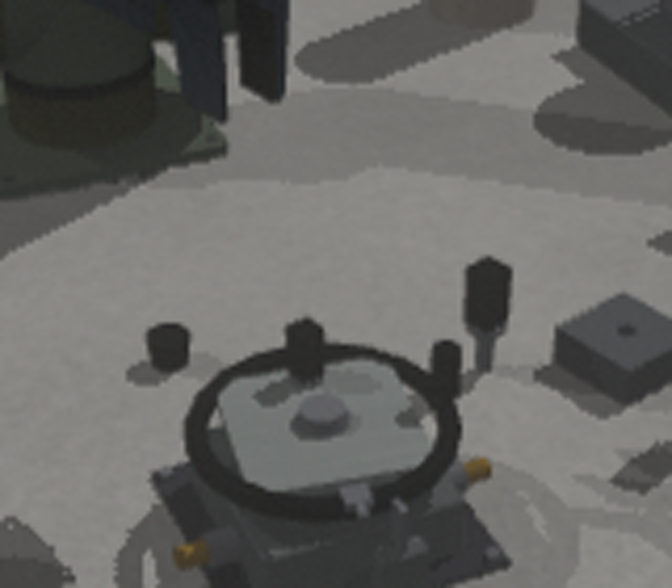

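The pin stands upright in the wheel (wrist px 407,190). Its top is at z ≈ 114.7 mm, against 115 mm when fully home. The gripper is clear and the bystanders in view haven't moved, so I'm handing in.

```bash
python3 -c "
from workcell import *
print(job_done())"
```

```text
the job is handed in; nothing more can be done
None
```

The wheel is locked: the pin went through the wheel's hole into the hidden socket and was pushed fully home. I handed the job in at about 23.6 s of the 72 s allowed, with no verdict reported.

- **Wheel to the blade:** I turned it clockwise by the knob about 47°. The wrist view then put the pointer 0.4–0.8° (about 1 mm at its tip) short of the blade.
- **Pin:** I took the smallest of the three look-alikes, the one in the stand, and put it into the wheel's hole at the first try.
- **Socket:** I eased the wheel about 8 mm further clockwise with 4–7 N of downward press. The force fell to about 1 N and the tip dropped. The plug then yielded at 7–10 N and the pin went home, where I pressed to about 18 N. That was the highest reading on the pin.

**Last checks:**
- The pin's top is at 114.7 mm, against 115 mm expected when fully home, and it stands upright.
- The gripper reads no load and is clear of everything.
- The other things in view looked undisturbed, though I compared them by eye only. The jar, tip box and spatula were not in the final pictures.

No check failed. Forces were read only at the end of each short move, so a brief peak in between could have gone unseen. One such moment was when the wheel jumped about 2 mm as the pin dropped in.

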